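# Slide the seed-spacing board out over the ledge

## Task

Push the flat oblong plywood board with the hanging hole along the top of the stone ledge towards the robot, until its hole end sticks out 40 mm past the ledge's front edge, so that the dark line across the board lies right above the edge and the board is square to it. Slide it flat on the stone without lifting or tipping it, and leave the square plywood piece, the jar, the pots, the tin and the mallet where they are.

Things in the scene. Friction and masses are not known exactly. Their poses are not given: they have to be found in the camera images.
- ledge: Fixed stone ledge on the work surface: a slab 320 (x) by 840 (y) by 50 mm high with a flat level top. Origin at the centre of its underside; z up; its front long face is the -x face, towards the robot. Its position and yaw vary a little.
- ledge_edge (a point): Middle of the ledge's front top edge (on the top surface, 50 mm above the work surface). x points level from the front edge into the ledge, away from the robot and square to the edge; y runs along the edge; z up.
- board: Loose bare plywood board 130 (x) by 96 (y) by 8 mm, 0.11 to 0.23 kg, flat on the left or right half of the ledge, wholly on it, up to 0.2 rad askew. Origin at the centre of its underside; z up. Its -x end, nearest the front edge, has a 20 mm hole centred 20 mm from the end; a thin dark line crosses it 40 mm from that end; nine small dark dots beyond. Slides when pushed; friction varies.
- board_tip (a point): Middle of the lower edge of the board's hole end (-x end face), on its underside; axes as the board's.
- square: Bystander: loose plain square plywood piece 96 by 96 by 8 mm, without hole, line or dots, flat on the other half of the ledge. Origin at the centre of its underside.
- jar: Bystander: empty open glass jar, 60 mm wide, 65 mm tall, on the ledge between the two plywood pieces. Origin at the centre of its underside.
- white_pot: Bystander: white ceramic flower pot, 90 mm wide at the rim, 65 mm tall, at the back of the ledge near the middle. Origin at the centre of its underside.
- clay_pot: Bystander: terracotta flower pot, 90 mm wide at the rim, 65 mm tall, at the right end of the ledge (-y). Origin at the centre of its underside.
- tin: Bystander: plain steel tin, 56 mm wide, 60 mm tall, at the back of the ledge towards the left (+y). Origin at the centre of its underside.
- mallet: Bystander: wooden mallet lying at the left end of the ledge (+y), 221 mm long along its x (from 125 mm on the -x side to 96 mm on the +x side), round head 52 mm thick and 90 mm wide at the +x end. Origin at its underside, 70 mm from the head's middle.
Things that resemble listed ones, but are neither listed nor needed, are in the scene too. Leave any green or yellow look-alike of the board alone.

How it is judged (in metres and radians):
At the end, for the whole second after the job is handed in: The hole end of the board sticks out 40 mm (32 to 48 mm) past the ledge's front edge, the board is square to the edge within 0.12 rad (7 degrees), lies flat on the ledge (tilt under 0.05 rad, height within 5 mm) and is at rest; every bystander is within 20 mm of where it started (x of board_tip in the frame of ledge_edge between -0.048 and -0.032 m and angle between the x axis of board and the x axis of ledge_edge, either way round below 0.12 rad and angle between board's own z axis and vertical below 0.05 rad and z of board_tip in the frame of ledge_edge between -0.005 and 0.005 m and linear speed of board below 0.01 m/s and distance of each of square, jar, white_pot, clay_pot, tin, mallet from where it was at the start of the episode below 0.02 m); the robot touches nothing.
It fails at once if the board is lifted more than 12 mm off the ledge (z of board in the frame of ledge_edge above 0.012 m).
It fails at once if the board drops off the ledge (z of board in the frame of ledge_edge below -0.012 m).
It fails at once if the board is tipped more than 0.12 rad (7 degrees) (angle between board's own z axis and vertical above 0.12 rad).
It fails at once if a bystander (square piece, jar, pots, tin or mallet) is moved more than 20 mm (distance of any of square, jar, white_pot, clay_pot, tin, mallet from where it was at the start of the episode above 0.02 m).
It also fails if it takes over 38 s, if anything falls off the work surface, if the arm or the gripper's body presses on something with over 40 N, if the wrist force passes 120 N, or if a joint passes its speed limit or range.

## Robot

A 6-joint arm with a two-finger parallel gripper is mounted at the origin on the work surface. World frame = base frame: x ahead of the robot, y to its left, z up, the work surface at z = 0. Lengths are in m, angles in degrees, forces in N, time in s.
With the tool pointing down it reaches from about 0.35 to 0.875 m from the base axis. Payload 4.2 kg.
Tool frame: the origin (TCP) lies on the centre line of the jaws, within the pads' length; the fingertips stand tip_reach ahead of it and the grasp point (between the pads) is the TCP (tip_reach is the distance from the TCP to the fingertips, in m); z points along the fingers, y is the line along which they close (so a half turn about z gives the same grasp; the last joint's range is limited). The gripper opens to 87 mm and grips with 3 to 60 N. Pads are 19 mm wide; open, the fingers measure 117 mm over their backs; the gripper's body (75 mm by 190 mm) begins 51 mm behind the grasp point.
Start: joints at [81.91, 22.042, 0.453, 0, -68.411, -14.817], TCP at [0.243, 0.576, 0.242] pointing down, gripper open.
Joint ranges: [-179.83, 179.83], [-69.29, 118.12], [-61.27, 80.66], [-181.25, 117.63], [-171.15, -9.14], [-177.46, 177.46]. Speed limits (degrees/s): [159.86, 159.86, 180, 180, 180, 180].

## Interface

Orientations are given as a 3x3 rotation matrix whose columns are the frame's x, y, z axes.
In Python, from station import sense, capture, finish_job, tip_reach gives the robot as it stands.
- The arm moves only by the tool arm_command, never from a script. Its argument "deltas" is a list of rows, each a list of 7 numbers: the turn, a rotation vector about the tool's x, y, z in rad, then the shift along the tool's x, y, z in cm, then the closure, from -1 (fully open) to 1 (shut), so that 0 is half open. In form: [[rx, ry, rz, dx, dy, dz, hand], ...]. A call has 1 to 8 rows; each row is the pose to reach, as a shift and turn from the pose commanded when the call began, along the tool's axes at that moment; what a row does not reach only later rows make up. A row lasts 1/12 s, in which the tool goes at most 41.7 mm and 7.16 degrees, less where a joint would pass 70% of its speed; a pose out of reach is approached as far as the arm can. A call with a gripper value outside its range is refused whole. The fingers move at their own pace and stop on an object; the grip force is fixed at half the most. Time passes only in rows, so rows that repeat a pose let the fingers close. It gives the time, the measured TCP pose, the force, the opening and the grip force at its end, in the units of the state.
- sense(): the state, without advancing time (a new reading comes with each control period).
- capture(name): name is "side" or "top"; returns a dict with "pixels" (420x560x3 uint8, blue, green, red), "fovy" (degrees; the focal length in pixels is half the picture's height over the tangent of half this angle, whatever the lens; pixels are square), "cx", "cy" (the principal point, pixels), "k1" (the pictures are not rectified: a ray, as slopes to the right and down, at radius r is drawn at 1 + k1 r^2 times it, then the intrinsics apply), "rvec" (rotation vector, rad) and "tvec" (3), from world to camera coordinates, as OpenCV has them. Camera axes: x right, y down, z forward; pixel columns grow to the right and rows downward; lengths in m; the calibration is good to about 2 mm. A picture is of the moment at which its call begins. There is no depth.
- finish_job(): hands the job in; it is judged then, once.
The state is a dict: "time_s": time; "joints": joint angles; "joint_velocities": joint speeds; "effort": joint torques, N m; "tcp_pos": TCP position; "ee_rot": TCP orientation; "wrist_force": force on the tool from outside, world axes, zero at the start; "moment": the same for the moment, N m; "gripper_width": opening from 0.0 (shut) to 1.0 (fully open); "gripper_force": force on a finger pad.
Only numpy, scipy, OpenCV 4.12 (cv2) and the standard library are available. Lean on these libraries where they do the work, as an engineer would, in place of code of your own. Each camera call takes 0.05 s, during which the arm holds its last target. There are 200 camera calls.

## Working session

There is one attempt and no reset: what is moved stays moved. The work goes in short steps, Python scripts to look and compute and a tool call to move; the robot and the scene stay as the last step left them, time stands still between calls to the robot, and variables do not carry over. Pictures are saved under pics/ and viewed, at most 10 in all, crops included, and the job is handed in when it is done.

Besides the shell and the picture viewer there is one more tool, called after "Request:" by a JSON object that holds its "method" and its "body". arm_command: Moves the arm, as the interface text tells. Its arguments: {"type":"object","properties":{"deltas":{"type":"array"}},"required":["deltas"]}

```bash
mkdir -p pics
cat > h.py <<'E'
import numpy as np, cv2
from station import sense, capture, finish_job, tip_reach
def K(c):
    f=210/np.tan(np.radians(c["fovy"])/2)
    return np.array([[f,0,c["cx"]],[0,f,c["cy"]],[0,0,1.]]), np.array([c["k1"],0,0,0,0.])
def px2w(c,uv,z):
    k,d=K(c); uv=np.array(uv,float).reshape(-1,1,2)
    n=cv2.undistortPoints(uv,k,d).reshape(-1,2)
    R=cv2.Rodrigues(np.array(c["rvec"],float))[0]; t=np.array(c["tvec"],float).ravel()
    o=-R.T@t; r=np.c_[n,np.ones(len(n))]@R
    return o+r*((z-o[2])/r[:,2])[:,None]
def w2px(c,P):
    k,d=K(c); return cv2.projectPoints(np.array(P,float).reshape(-1,1,3),np.array(c["rvec"],float),np.array(c["tvec"],float),k,d)[0].reshape(-1,2)
E
python3 - <<'E'
from h import *
import pickle
for n in("top","side"):
    c=capture(n); cv2.imwrite(f"pics/{n}0.png",c["pixels"]); pickle.dump(c,open(f"{n}0.pkl","wb"))
    print(n,c["fovy"],c["k1"],px2w(c,[[280,210],[0,0],[559,0],[0,419],[559,419]],0.05).round(3))
s=sense(); print(tip_reach if not callable(tip_reach) else tip_reach(), s["time_s"],s["tcp_pos"],s["ee_rot"])
E
```

```text
top 56.353547387497144 -0.051960809455382305 [[ 0.533  0.009  0.05 ]
 [ 1.038  0.688  0.05 ]
 [ 1.023 -0.628  0.05 ]
 [ 0.086  0.595  0.05 ]
 [ 0.112 -0.558  0.05 ]]
side 57.739458333733516 -0.0289113674248987 [[ 0.539  0.05   0.05 ]
 [-0.104  2.884  0.05 ]
 [ 3.313  1.038  0.05 ]
 [-0.072 -0.165  0.05 ]
 [ 0.683 -0.588  0.05 ]]
0.019 0.1 [0.24306995 0.57524335 0.24056613] [[ 9.21060651e-01 -3.89418598e-01 -6.58151672e-04]
 [-3.89419133e-01 -9.21058729e-01 -1.88576917e-03]
 [ 1.28157241e-04  1.99320463e-03 -9.99998005e-01]]
```

View pics/top0.png

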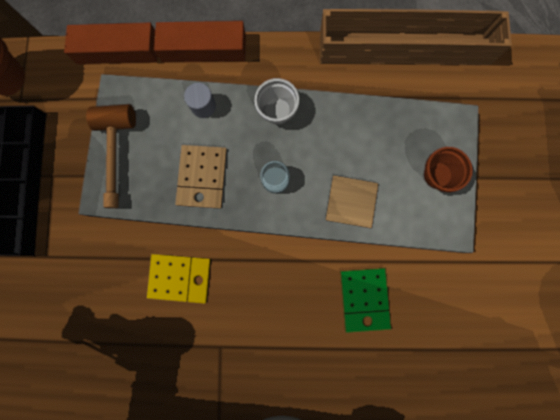

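View pics/side0.png

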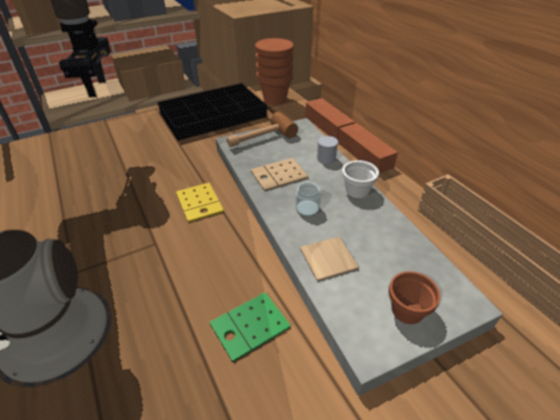

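The top view shows the board at about (201,176), with its hole at (199,197) and line near row 187. The tin is behind it at (198,96), the jar at (274,177), and the ledge front edge runs from (80,214) to (474,251). The side view agrees and shows no other obstacles. Next I'll measure the board and the edge.

```bash
cat >> h.py <<'E'
def measure(c,approx,edge):
    """board corners (world) near approx box, front edge line from edge pixel guesses"""
    im=cv2.GaussianBlur(c["pixels"],(3,3),0); hsv=cv2.cvtColor(im,cv2.COLOR_BGR2HSV)
    x0,y0,x1,y1=approx; m=np.zeros(im.shape[:2],np.uint8)
    m[y0:y1,x0:x1]=((hsv[y0:y1,x0:x1,1]>70)&(hsv[y0:y1,x0:x1,2]>80))*255
    m=cv2.morphologyEx(m,cv2.MORPH_CLOSE,np.ones((7,7)))
    k=max(cv2.findContours(m,cv2.RETR_EXTERNAL,cv2.CHAIN_APPROX_NONE)[0],key=cv2.contourArea)
    W=px2w(c,k.reshape(-1,2),0.058)
    (ctr,size,a)=cv2.minAreaRect((W[:,:2]*1000).astype(np.float32))
    return ctr,size,a,cv2.boxPoints((ctr,size,a)),cv2.boundingRect(k)
def edge(c,p,q,z=.05):
    g=hsvs=cv2.cvtColor(cv2.GaussianBlur(c["pixels"],(3,3),0),cv2.COLOR_BGR2HSV)[...,1].astype(float)
    P=[]
    for t in np.linspace(.05,.95,60):
        u=p[0]+t*(q[0]-p[0]); v=p[1]+t*(q[1]-p[1]); r=np.arange(int(v)-7,int(v)+8)
        col=g[r,int(round(u))]; i=np.argmax(np.diff(col)); P.append([round(u),r[i]+.5])
    W=px2w(c,P,z)[:,:2]*1000
    vx,vy,x,y=cv2.fitLine(W.astype(np.float32),cv2.DIST_HUBER,0,.5,.01).ravel()
    n=np.array([vy,-vx]); n*=np.sign(n[0]); return n,n@[x,y],np.median(abs(W@n-n@[x,y]))
E
python3 - <<'E'
from h import *
import pickle
c=pickle.load(open("top0.pkl","rb"))
b=measure(c,(165,135,240,216),0); n,d,res=edge(c,(80,214),(474,251))
print(b); print("edge",n,d,res,"yaw",np.degrees(np.arctan2(n[1],n[0])))
print("corner dist", (b[3]@n-d).round(1))
print("hole,line,tin base,jar base,mallet",px2w(c,[[199,197],[178,186],[224,188]],.058).round(4),px2w(c,[[198,108]],.05),px2w(c,[[197,90]],.11),px2w(c,[[275,170]],.115))
s=cv2.resize(c["pixels"][60:240,70:310],None,fx=3.3,fy=3.3,interpolation=2); 
for p in w2px(c,np.c_[b[3]/1000,[.058]*4]): cv2.circle(s,tuple(((p-[70,60])*3.3).astype(int)),3,(0,0,255),-1)
for y in(0.25,.4): 
    x=(d-n[1]*y*1000)/n[0]/1000; p=w2px(c,[[x,y,.05]])[0]; cv2.circle(s,tuple(((p-[70,60])*3.3).astype(int)),3,(0,255,0),-1)
cv2.imwrite("pics/z0.png",s)
E
```

```text
((603.8663940429688, 178.10476684570312), (97.90951538085938, 131.7987823486328), 86.29357147216797, array([[534.9402  , 133.51244 ],
       [666.46326 , 124.992386],
       [672.7926  , 222.6971  ],
       [541.26953 , 231.21715 ]], dtype=float32), (175, 145, 52, 63))
edge [ 0.9960788  -0.08847082] 479.08704 0.475530451879024 yaw -5.0756407
corner dist [ 41.9 173.7 171.4  39.6]
hole,line,tin base,jar base,mallet [[0.5586 0.1797 0.058 ]
 [0.5819 0.2255 0.058 ]
 [0.578  0.1273 0.058 ]] [[0.75690379 0.19082732 0.05      ]] [[0.77206024 0.18008985 0.11      ]] [[0.60438186 0.01871448 0.115     ]]
```

View pics/z0.png

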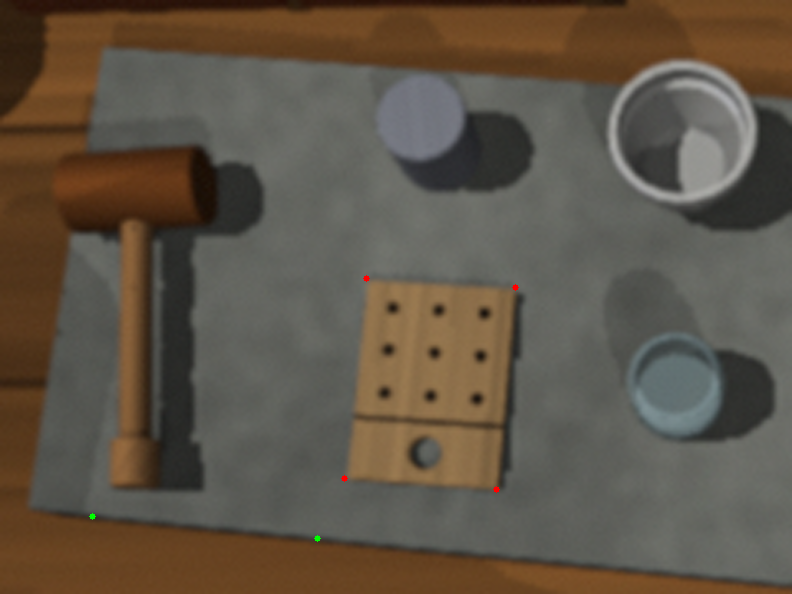

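Board tip is 41 mm inside the edge and the skew is about 1.4°. I need to push 81 mm, with the half-open fingertips against the far end. First I'll move above the spot behind the board.

Request:
{"method": "arm_command", "body": {"deltas": [[-0.0, 0, -0.31, 58.3, 19.4, 0, 0], [0, 0, -0.31, 58.3, 19.4, 0, 0], [0, 0, -0.31, 58.3, 19.4, 0, 0], [0, 0, -0.31, 58.3, 19.4, 0, 0], [0, 0, -0.31, 58.3, 19.4, 0, 0], [0, 0, -0.31, 58.3, 19.4, 0, 0], [0, 0, -0.31, 58.3, 19.4, 0, 0], [0, 0, -0.31, 58.3, 19.4, 0, 0]]}}

```text
time_s: 0.77
tcp_pos: [0.4937, 0.3547, 0.2412]
ee_rot: [[0.996, -0.089, -0.001], [-0.089, -0.996, -0.0], [-0.001, 0.001, -1.0]]
wrist_force: [0.4, 0.6, 0.4]
gripper_width: 0.526
gripper_force: 0.0
```

```bash
cat >> h.py <<'E'
def go(p,yaw=-5.08):
    s=sense(); R=np.array(s["ee_rot"]); d=R.T@(np.array(p)-s["tcp_pos"])*100
    a=np.radians(yaw); T=np.array([[np.cos(a),np.sin(a),0],[np.sin(a),-np.cos(a),0],[0,0,-1]])
    print("t",s["time_s"],"tcp",np.round(s["tcp_pos"],4),"F",np.round(s["wrist_force"],1),"w",s["gripper_width"],"row",cv2.Rodrigues(R.T@T)[0].ravel().round(4),d.round(2))
E
python3 -c "
from h import *
go([.7038,.1692,.2])"
```

```text
t 0.7667 tcp [0.4937 0.3547 0.2412] F [0.4 0.6 0.4] w 0.5259181291439623 row [ 0.0005  0.0006 -0.0009] [22.59 16.6   4.11]
```

Request:
{"method": "arm_command", "body": {"deltas": [[0, 0, 0, 22.6, 16.6, 4, 0], [0, 0, 0, 22.6, 16.6, 4, 0], [0, 0, 0, 22.6, 16.6, 4, 0], [0, 0, 0, 22.6, 16.6, 4, 0], [0, 0, 0, 22.6, 16.6, 4, 0], [0, 0, 0, 22.6, 16.6, 4, 0], [0, 0, 0, 22.6, 16.6, 4, 0], [0, 0, 0, 22.6, 16.6, 4, 0]]}}

```text
time_s: 1.43
tcp_pos: [0.7056, 0.1656, 0.1979]
ee_rot: [[0.995, -0.096, -0.003], [-0.096, -0.995, -0.002], [-0.003, 0.003, -1.0]]
wrist_force: [-0.2, 0.5, -0.5]
gripper_width: 0.5
gripper_force: 0.0
```

```bash
python3 -c "
from h import *
go([.7038,.1692,.1])"
```

```text
t 1.4333 tcp [0.7056 0.1656 0.1979] F [-0.2  0.5 -0.5] w 0.5002446397301873 row [ 0.0026  0.0031 -0.0078] [-0.19 -0.37  9.79]
```

Lower to 0.1, settle, and look.

Request:
{"method": "arm_command", "body": {"deltas": [[0.002, 0.003, -0.008, -0.2, -0.3, 3.3, 0], [0.002, 0.003, -0.008, -0.2, -0.3, 6.6, 0], [0.002, 0.003, -0.008, -0.2, -0.3, 9.8, 0], [0.002, 0.003, -0.008, -0.2, -0.3, 9.8, 0], [0.002, 0.003, -0.008, -0.2, -0.3, 9.8, 0], [0.002, 0.003, -0.008, -0.2, -0.3, 9.8, 0]]}}

```text
time_s: 1.93
tcp_pos: [0.7024, 0.1746, 0.1055]
ee_rot: [[0.997, -0.081, 0.006], [-0.081, -0.997, 0.002], [0.006, -0.002, -1.0]]
wrist_force: [0.4, 0.4, 1.8]
gripper_width: 0.501
gripper_force: 0.0
```

```bash
python3 -c "
from h import *
go([.7038,.1692,.0725])
a=capture('top')['pixels'][60:240,130:310]; b=capture('side')['pixels'][90:270,200:420]
f=lambda x:cv2.resize(x,None,fx=400/x.shape[1],fy=400/x.shape[1],interpolation=2)
a,b=f(a),f(b); b=cv2.copyMakeBorder(b,0,a.shape[0]-b.shape[0],0,0,0)
cv2.imwrite('pics/p1.png',np.hstack([a,b]))"
```

```text
t 1.9333 tcp [0.7024 0.1746 0.1055] F [0.4 0.4 1.8] w 0.5009504248994232 row [-0.0025 -0.006   0.0079] [0.17 0.54 3.3 ]
```

View pics/p1.png

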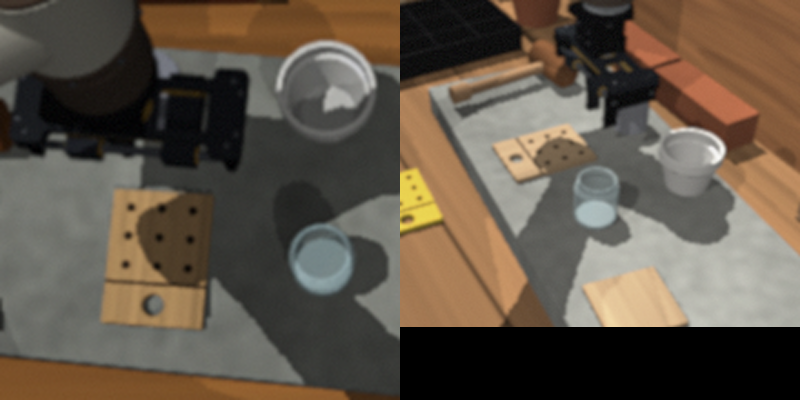

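The gripper is between the board's far end and the tin, clear of the pot and jar. I'll let it settle and lower partway.

Request:
{"method": "arm_command", "body": {"deltas": [[0, 0, 0, 0, 0, 1, 0], [0, 0, 0, 0, 0, 1, 0], [0, 0, 0, 0, 0, 1, 0], [0, 0, 0, 0, 0, 1, 0], [0, 0, 0, 0, 0, 1, 0], [0, 0, 0, 0, 0, 1, 0]]}}

```text
time_s: 2.53
tcp_pos: [0.7014, 0.1741, 0.0938]
ee_rot: [[0.997, -0.082, 0.004], [-0.082, -0.997, 0.002], [0.003, -0.002, -1.0]]
wrist_force: [-0.7, -0.4, 1.1]
gripper_width: 0.498
gripper_force: 0.0
```

```bash
python3 -c "
from h import *
go([.7038,.1692,.0725])"
```

```text
t 2.5333 tcp [0.7014 0.1741 0.0938] F [-0.7 -0.4  1.1] w 0.4977032245113211 row [-0.0022 -0.0034  0.0069] [0.27 0.47 2.13]
```

Settled, so now the final descent with the corrections.

Request:
{"method": "arm_command", "body": {"deltas": [[-0.002, -0.003, 0.007, 0.1, 0.45, 0.7, 0], [-0.002, -0.003, 0.007, 0.1, 0.45, 1.4, 0], [-0.002, -0.003, 0.007, 0.1, 0.45, 2.1, 0], [-0.002, -0.003, 0.007, 0.1, 0.45, 2.1, 0], [-0.002, -0.003, 0.007, 0.1, 0.45, 2.1, 0], [-0.002, -0.003, 0.007, 0.1, 0.45, 2.1, 0], [-0.002, -0.003, 0.007, 0.1, 0.45, 2.1, 0]]}}

```text
time_s: 3.12
tcp_pos: [0.702, 0.1696, 0.0727]
ee_rot: [[0.996, -0.089, 0.0], [-0.089, -0.996, 0.0], [0.0, -0.0, -1.0]]
wrist_force: [0.3, -0.1, -0.1]
gripper_width: 0.503
gripper_force: 0.0
```

```bash
python3 -c "
from h import *
n=np.array([.9961,-.0885,0]); 
print('dist',n@sense()['tcp_pos']-.4791)
go([.7038,.1692,.0725])"
```

```text
dist 0.20518779897848577
t 3.1167 tcp [0.702  0.1696 0.0727] F [ 0.3 -0.1 -0.1] w 0.5030989245268038 row [-0.0001 -0.0003 -0.    ] [0.18 0.03 0.02]
```

Request:
{"method": "arm_command", "body": {"deltas": [[0, 0, 0, -0.7, 0, 0, 0], [0, 0, 0, -1.4, 0, 0, 0], [0, 0, 0, -1.9, 0, 0, 0], [0, 0, 0, -2.4, 0, 0, 0], [0, 0, 0, -2.9, 0, 0, 0], [0, 0, 0, -3.4, 0, 0, 0], [0, 0, 0, -3.9, 0, 0, 0], [0, 0, 0, -4.4, 0, 0, 0]]}}

```text
time_s: 3.78
tcp_pos: [0.6579, 0.1736, 0.0729]
ee_rot: [[0.996, -0.089, 0.001], [-0.089, -0.996, 0.0], [0.001, -0.0, -1.0]]
wrist_force: [1.3, 0.3, -0.3]
gripper_width: 0.501
gripper_force: 0.6
```

Request:
{"method": "arm_command", "body": {"deltas": [[0, 0, 0, -0.5, 0, 0, 0], [0, 0, 0, -1.0, 0, 0, 0], [0, 0, 0, -1.5, 0, 0, 0], [0, 0, 0, -2.0, 0, 0, 0], [0, 0, 0, -2.5, 0, 0, 0], [0, 0, 0, -3.0, 0, 0, 0], [0, 0, 0, -3.5, 0, 0, 0], [0, 0, 0, -4.0, 0, 0, 0]]}}

```text
time_s: 4.45
tcp_pos: [0.618, 0.1771, 0.0728]
ee_rot: [[0.996, -0.089, 0.001], [-0.089, -0.996, 0.0], [0.001, -0.0, -1.0]]
wrist_force: [1.9, 0.5, 0.3]
gripper_width: 0.499
gripper_force: 1.0
```

Request:
{"method": "arm_command", "body": {"deltas": [[0, 0, 0, -0.3, 0, 0, 0], [0, 0, 0, -0.5, 0, 0, 0], [0, 0, 0, -0.6, 0, 0, 0], [0, 0, 0, -0.6, 0, 0, 0], [0, 0, 0, -0.6, 0, 0, 0]]}}

```text
time_s: 4.87
tcp_pos: [0.6121, 0.1775, 0.0724]
ee_rot: [[0.996, -0.089, -0.001], [-0.089, -0.996, -0.0], [-0.001, 0.0, -1.0]]
wrist_force: [1.4, 0.4, 1.4]
gripper_width: 0.501
gripper_force: 0.7
```

```bash
python3 -c "
from h import *
n=np.array([.9961,-.0885,0]); 
s=sense();print('dist',n@s['tcp_pos']-.4791)
go([.7038,.1692,.0725])
c=capture('top'); cv2.imwrite('pics/p2.png',cv2.resize(c['pixels'][120:270,120:320],None,fx=4,fy=4,interpolation=2))"
```

```text
dist 0.11490442726723932
t 4.8667 tcp [0.6121 0.1775 0.0724] F [1.4 0.4 1.4] w 0.5010004507238632 row [ 0.0001  0.0005 -0.0002] [ 9.21  0.01 -0.02]
```

View pics/p2.png

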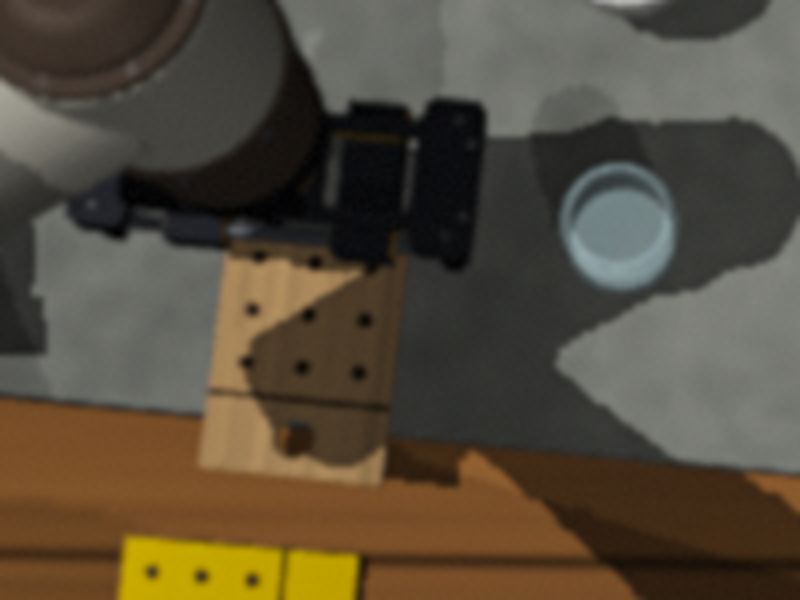

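The hole end is past the edge, with its corners at zoom (199,467) and (382,485). The line runs (210,393) to (387,408). I'll work out the remaining distance.

```bash
python3 -c "
from h import *
import pickle
c=pickle.load(open('top0.pkl','rb'))
q=np.array([[199,467],[382,485],[210,393],[387,408]])/4+[120,120]-.37
W=px2w(c,q,.058)[:,:2]; print(W.round(4),(W@[.9961,-.0885]-.4791).round(4))
d=W[0]-W[1]; print(np.degrees(np.arctan2(d[0],d[1])))"
```

```text
[[0.4753 0.2395]
 [0.467  0.143 ]
 [0.5141 0.2352]
 [0.507  0.1414]] [-0.0269 -0.0266  0.0122  0.0134]
4.906245077908375
```

Request:
{"method": "arm_command", "body": {"deltas": [[0, 0, 0, -0.4, 0, 0, 0], [0, 0, 0, -0.8, 0, 0, 0], [0, 0, 0, -1.1, 0, 0, 0], [0, 0, 0, -1.3, 0, 0, 0], [0, 0, 0, -1.3, 0, 0, 0], [0, 0, 0, -1.3, 0, 0, 0]]}}

```text
time_s: 5.42
tcp_pos: [0.5983, 0.1784, 0.0721]
ee_rot: [[0.996, -0.089, -0.002], [-0.089, -0.996, -0.001], [-0.002, 0.001, -1.0]]
wrist_force: [-0.8, 0.1, -0.2]
gripper_width: 0.499
gripper_force: 0.0
```

Request:
{"method": "arm_command", "body": {"deltas": [[0, 0, 0, 0.4, 0, 0, 0], [0, 0, 0, 1.2, 0, 0, 0], [0, 0, 0, 2.5, 0, 0, 0], [0, 0, 0, 4, 0, 0, 0], [0, 0, 0, 5, 0, 0, 0], [0, 0, 0, 5, 0, 0, 0], [0, 0, 0, 5, 0, 0, 0]]}}

```text
time_s: 6.0
tcp_pos: [0.6494, 0.1739, 0.0719]
ee_rot: [[0.996, -0.09, -0.001], [-0.09, -0.996, -0.0], [-0.001, 0.0, -1.0]]
wrist_force: [-0.0, -0.3, -0.1]
gripper_width: 0.5
gripper_force: 0.0
```

```bash
python3 -c "
from h import *
s=sense();print(s['tcp_pos'])
c=capture('top'); cv2.imwrite('pics/p3.png',cv2.resize(c['pixels'][140:270,140:310],None,fx=4.5,fy=4.5,interpolation=2))"
```

```text
[0.6493807  0.17386953 0.0718744 ]
```

View pics/p3.png

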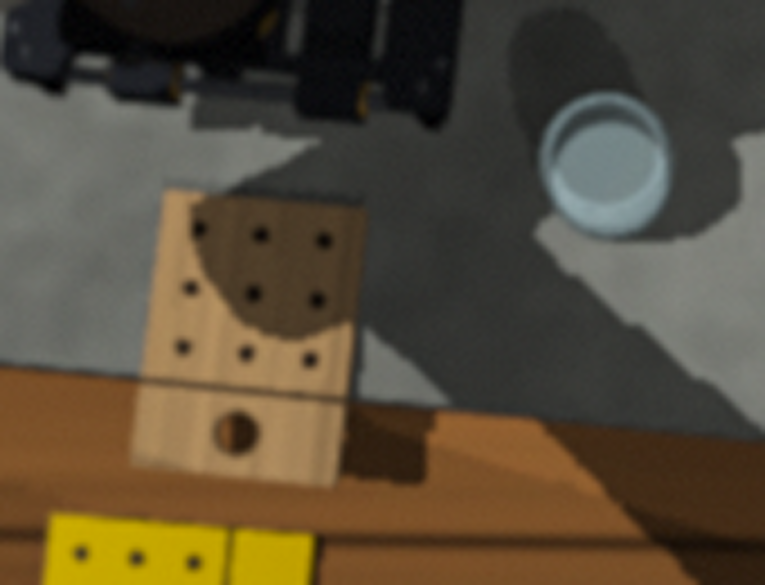

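The dark line, (138,378) to (346,400), now lies over the edge, and the hole-end corners are at (132,466) and (335,487). I'll check those numbers while raising the tool clear.

```bash
python3 -c "
from h import *
import pickle
c=pickle.load(open('top0.pkl','rb'))
q=np.array([[132,466],[335,487],[138,378],[346,400],[164,187],[365,205]])/4.5+[140,140]-.39
W=px2w(c,q,.058)[:,:2]; print((W@[.9961,-.0885]-.4791).round(4))
e=np.array([[70,371],[440,407],[600,422]])/4.5+[140,140]-.39
print((px2w(c,e,.05)[:,:2]@[.9961,-.0885]-.4791).round(4))"
```

```text
[-0.041  -0.0411 -0.0002 -0.0008  0.0905  0.0908]
[0.0003 0.0007 0.001 ]
```

Request:
{"method": "arm_command", "body": {"deltas": [[0, 0, 0, 0, 0, -2, 0], [0, 0, 0, 0, 0, -5, 0], [0, 0, 0, 0, 0, -8, 0], [0, 0, 0, 0, 0, -10, 0], [0, 0, 0, 0, 0, -10, 0], [0, 0, 0, 0, 0, -10, 0]]}}

```text
time_s: 6.55
tcp_pos: [0.649, 0.1746, 0.1743]
ee_rot: [[0.996, -0.088, 0.002], [-0.088, -0.996, 0.002], [0.002, -0.002, -1.0]]
wrist_force: [-0.6, 1.0, -0.6]
gripper_width: 0.502
gripper_force: 0.0
```

The overhang is about 40.5 mm and the board is square to the edge, so I'm handing in.

```bash
python3 -c "
from h import *
print(finish_job())"
```

```text
the job is handed in; nothing more can be done
None
```

I handed the job in: by the last picture the board's hole end sticks out about 41 mm past the edge, square to it and with the dark line over the edge; the arm kept clear of the bystanders, but I did not re-measure them and no verdict came back.

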